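# Seat the sensor board of the gearbox tester

### The arm

A 6-joint arm with a two-finger parallel gripper is mounted at the origin on the work surface. World frame = base frame: x ahead of the robot, y to its left, z up, the work surface at z = 0. Lengths are in m, angles in rad, forces in N, time in s.
With the tool pointing down it reaches from about 0.275 to 0.85 m from the base axis. Payload 19 kg.
Tool frame: the origin (TCP) lies midway between the tips of the shut fingers; the grasp point (between the pads) lies 19 mm behind it; z points along the fingers, y is the line along which they close (so a half turn about z gives the same grasp; the last joint's range is limited). The gripper opens to 85 mm and grips with 20 to 120 N. Pads are 22 mm wide; open, the fingers measure 114 mm over their backs; the gripper's body (76 mm by 85 mm) begins 54 mm behind the grasp point. The pads swing forward as they close: fully open they stand 13 mm farther back than shut.
Start: joints at [1.129, 0.15, 1.437, -0, 1.554, -0.134], TCP at [0.174, 0.548, 0.231] pointing down, gripper open.
Joint ranges: [-2.8, 2.8], [-0.68, 2.1], [0.12, 2.68], [-1.39, 4.53], [0.16, 2.79], [-2.81, 2.81]. Speed limits (rad/s): [1.89, 1.89, 2.22, 3.01, 3.01, 3.01].

### API

Orientations are given as [roll, pitch, yaw] about the fixed x, y, z axes, in that order (R = Rz(yaw) Ry(pitch) Rx(roll)).
In Python, from rig import r, vision gives the robot as it stands.
- The arm moves only by the shell command python3 -m crank 'ROWS' [FORCE]. ROWS is JSON, a list of rows, each an object with "dr": the turn, a rotation vector about the tool's x, y, z in rad, a list of three; "dp": the shift along the tool's x, y, z in m, a list of three; "jaw": the gripper command: -1 is shut, 1 is fully open, values between are in proportion. A call has 1 to 12 rows; each row is the pose to reach, as a shift and turn from the pose commanded when the call began, along the tool's axes at that moment; what a row does not reach only later rows make up. A row lasts 1/12 s, in which the tool goes at most 41.7 mm and 7.16 degrees, less where a joint would pass 70% of its speed; a pose out of reach is approached as far as the arm can. A call with a gripper value outside its range is refused whole. The fingers move at their own pace and stop on an object; FORCE is the grip in N (left out, the last holds). Time passes only in rows, so rows that repeat a pose let the fingers close. It gives the time, the measured TCP pose, the force, the opening and the grip force at its end, in the units of the state.
- r.get_state(): the state, without advancing time (a new reading comes with each control period).
- vision.snapshot(name): name is "scene" or "top" or "wrist"; returns the picture (384x512x3 uint8, red, green, blue); there is no depth.
- vision.camera_params(name): a dict with "K" (3x3 intrinsics, pixels), "R" (3x3) and "t" (3): a world point X has camera coordinates R X + t. Camera axes: x right, y down, z forward; pixel columns grow to the right and rows downward; lengths in m; the calibration is good to about 2 mm. A picture is of the moment at which its call begins: read the wrist's pose just before it. camera_params takes no time and is no camera call; for the wrist camera it gives the pose at the moment of the call.
- r.sign_off(): hands the job in; it is judged then, once.
The state is a dict: "clock": time; "qpos": joint angles; "dq": joint speeds; "joint_torque": joint torques, N m; "tool_pos": TCP position; "eef_rot": TCP orientation; "contact_force": force on the tool from outside, world axes, zero at the start; "wrist_torque": the same for the moment, N m; "finger_gap": finger opening in m; "grip_force": force on a finger pad.
Only numpy, scipy, OpenCV 4.12 (cv2) and the standard library are available. Lean on these libraries where they do the work, as an engineer would, in place of code of your own. Each camera call takes 0.05 s, during which the arm holds its last target. There are 200 camera calls.

### The job

The gearbox tester's sensor board is sticking out of the upper slot of its card frame with both ejector levers open. Slide it along its card guides until its plug meets the socket at the back, with the levers still open, then swing both levers in flat against its front panel so that they draw it fully home, and take your hand away. Leave the parts lying about the bench where they are.

Things in the scene. Friction and masses are not known exactly. Their poses are not given: they have to be found in the camera images.
- frame: Fixed open-topped card frame, grey side plates, aluminium front rails; 240 mm deep (x) x 140 wide x 94 high, mouth on its -x side. Origin: centre of its underside. x: the way boards slide in; y: left of someone facing the mouth; z up. A board already seated in the lower slot (below z 50 mm) reaches 12 mm in front of the rails. In front of the mouth only parts under 45 mm high lie about.
- slot (a point): Home point of the upper slot: in the plane of the front faces of the frame's two front rails, mid-width, 57 mm above the bench; axes as the frame's. The board's origin coincides with it when the board is fully home. The plug meets the socket about 5.5 mm before that; from there on the contacts resist with about 22 N until the panel's ends stop on the rails.
- board: Green circuit card 100 wide (y) x 220 deep (x) x 3 mm, 0.3 to 0.45 kg, in the red card guides of the upper slot, 40 to 80 mm short of home; it slides along x only (1 mm play, a few N) and stays where left. Origin: rear face of its front panel, mid-width, underside of the card; axes as the frame's. Panel 128 wide, front face at x -3 mm, z -5 to 33 mm; its middle (y -32 to 32) is flat: push there.
- lever_left (a joint): Angle of the left ejector lever about its vertical pin: 0 = shut, flat along the panel, pointing to the panel's middle; grows as it swings out towards the operator, to 1.45 (nearly straight out); starts at 1.05 to 1.4. Stiff (2 N at its end), stays where left. Seen from above it shuts counter-clockwise: from open, push its end sideways to the middle, then in towards the panel.
- lever_right (a joint): The same for the right lever, mirror image (shuts clockwise seen from above).
- left_pivot (a point): Pin of the left lever, mid-height of the lever: at x 0, y +47, z +19 mm in the board's frame. Behind the pin is a steel claw. Open more than about 0.9, it passes the front rail; with the board at the socket, shutting the lever hooks it behind the rail (from about 0.55 down) and draws the board the last 5.5 mm, needing up to about 10 N at the lever's end.
- right_pivot (a point): Pin of the right lever, mid-height of the lever: at x 0, y -47, z +19 mm in the board's frame; claw likewise.
- left_tip (a point): End of the left lever's bar (black, red pad near the end), mid-thickness and mid-height. The bar is straight, 14 mm high, 8 thick; when shut it runs along y from 5 to 40 mm from the pin towards the panel's middle, its faces at x -4 and -12 mm in the board's frame (the -12 face is the outer one to push on); it turns rigidly about the pin.
- right_tip (a point): End of the right lever's bar, likewise, mirror image.
- bearing: Bystander: steel ball bearing, 62 mm across, 16 high, flat on the bench. Origin: centre of its underside.
- gear: Bystander: steel gear wheel, 77 mm across, 26 high. Origin: centre of its underside.
- spanner: Bystander: spanner lying on the bench.
- driver: Bystander: screwdriver lying on the bench.
- bolt: Bystander: hexagon bolt, 52 mm long, lying on the bench.
- spray: Bystander: spray can, yellow label, red cap, 64 mm across, 190 high, standing. Origin: centre of its underside.
- tray: Bystander: black parts tray, 140 x 200 x 40 mm. Origin: centre of its underside.

How it is judged:
By the outcome, as a careful person would: the job done as asked, in the order asked, and still so for the second after the job is handed in, with the robot touching nothing.
It also fails if it takes over 64 s, if anything falls off the work surface, if the arm or the gripper's body presses on something with over 40 N, if the wrist force passes 120 N, or if a joint passes its speed limit or range.

## Working session

There is one attempt and no reset: what is moved stays moved. The work goes in short steps, Python scripts to look and compute and a shell command to move; the robot and the scene stay as the last step left them, time stands still between calls to the robot, and variables do not carry over. Pictures are saved under pics/ and viewed, at most 10 in all, crops included, and the job is handed in when it is done.

```bash
mkdir -p pics; ls
python3 - <<'E'
from rig import r, vision
import cv2,numpy as np
s=r.get_state();print({k:np.round(s[k],3).tolist() for k in s})
for n in ("scene","top"):
    im=vision.snapshot(n);cv2.imwrite(f"pics/{n}0.png",im[:,:,::-1]); p=vision.camera_params(n);print(n,{k:np.round(p[k],3).tolist() for k in p})
E
```

```text
pics
{'clock': 0.0, 'qpos': [1.129, 0.151, 1.438, 0.0, 1.554, -0.134], 'dq': [0.0, 0.001, -0.0, 0.001, 0.002, 0.001], 'joint_torque': [-0.0, -71.305, -57.088, -0.0, 0.009, 0.0], 'tool_pos': [0.174, 0.548, 0.231], 'eef_rot': [-3.14, -0.0, 2.834], 'contact_force': [-0.208, 0.295, -1.276], 'wrist_torque': [-0.008, 0.029, -0.017], 'grip_force': 0.0, 'finger_gap': 0.086}
scene {'K': [[385.418, 0.0, 258.739], [0.0, 385.418, 191.413], [0.0, 0.0, 1.0]], 'R': [[-0.596, 0.803, 0.003], [0.678, 0.506, -0.533], [-0.429, -0.315, -0.846]], 't': [0.262, -0.365, 1.664]}
top {'K': [[448.563, 0.0, 258.569], [0.0, 448.563, 190.52], [0.0, 0.0, 1.0]], 'R': [[0.004, -1.0, -0.012], [-0.998, -0.003, -0.062], [0.062, 0.012, -0.998]], 't': [0.094, 0.549, 1.478]}
```

View pics/scene0.png

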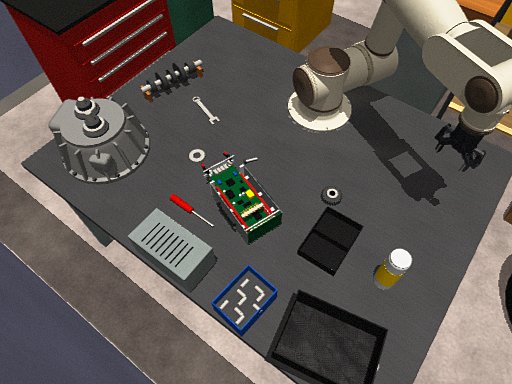

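View pics/top0.png

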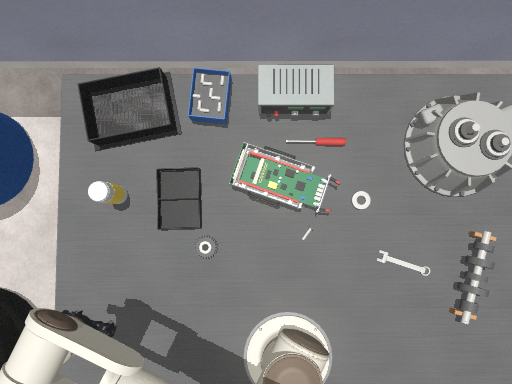

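Top view: the frame is at about (280,178) with its mouth towards image right (world -y). The two red lever pads are near (337,182) and (327,211).

Run:
```python
import cv2
a=cv2.imread("pics/top0.png")[135:225,225:375];a=cv2.resize(a,None,fx=5,fy=5,interpolation=cv2.INTER_CUBIC);cv2.imwrite("pics/topc.png",a)
```

```text
(no output)
```

View pics/topc.png

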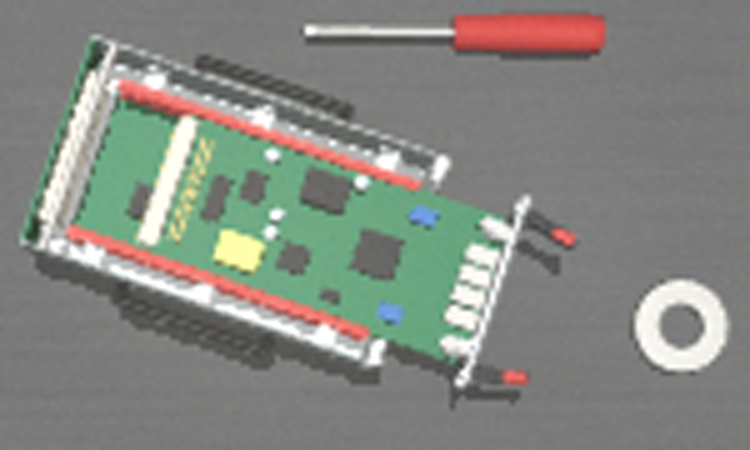

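The crop shows the panel's top edge running from crop (524,200) to (462,382). The pads are at (563,237) and (514,377), and the rail ends at (440,165) and (377,350).

```bash
cat > h.py <<'E'
from rig import r, vision
import cv2,numpy as np
from scipy.spatial.transform import Rotation as R
def ray(n,uv,z,p=None):
    p=p or vision.camera_params(n);Rm=np.array(p["R"]);c=-Rm.T@np.array(p["t"])
    d=Rm.T@np.linalg.inv(p["K"])@[*uv,1];return c+d*(z-c[2])/d[2]
def plan(goal,yaw):
    s=r.get_state();A=R.from_euler('xyz',s["eef_rot"]);B=R.from_euler('xyz',[np.pi,0,yaw])
    print("at",np.round(s["tool_pos"],4),np.round(s["eef_rot"],4),"dp",np.round(A.inv().apply(np.array(goal)-s["tool_pos"]),4),"dr",np.round((A.inv()*B).as_rotvec(),4))
E
python3 - <<'E'
from h import *
f=lambda x,y,z:ray("top",(225+x/5-.4,135+y/5-.4),z)
P=f(524,200,.09),f(462,382,.09); G=f(440,165,.094),f(377,350,.094)
pads=f(563,237,.083),f(514,377,.083)
g=f(120,85,.06)-f(418,187,.06); g2=f(72,232,.06)-f(365,335,.06)
for n,v in (("panel",P),("rail",G),("pads",pads)): print(n,np.round(v,4),np.linalg.norm(v[0]-v[1]))
d=P[0]-P[1];print("yaw",np.arctan2(-d[0],d[1])+np.pi/2 ,np.arctan2(g[1],g[0]),np.arctan2(g2[1],g2[0]))
c=(P[0]+P[1])/2;print(c)
p=vision.camera_params("wrist");Rm=np.array(p["R"]);s=r.get_state();A=R.from_euler('xyz',s["eef_rot"])
print("cam in tool",A.inv().apply(-Rm.T@p["t"]-s["tool_pos"]),A.inv().apply(Rm[2]),p["K"])
for y in(1.8-np.pi/2+k*np.pi/2 for k in range(-2,3)):plan([c[0],c[1],.3],y)
E
```

```text
panel [[ 0.5955 -0.1302  0.09  ]
 [ 0.48   -0.0904  0.09  ]] 0.12224589598666845
rail [[ 0.6173 -0.0766  0.094 ]
 [ 0.4999 -0.0364  0.094 ]] 0.12409050499543038
pads [[ 0.5726 -0.1559  0.083 ]
 [ 0.4834 -0.1242  0.083 ]] 0.09470999351087295
yaw -0.3317621752227844 1.2410343070603196 1.2349631624789308
[ 0.53775846 -0.11026503  0.09      ]
cam in tool [ 0.07156399  0.00061936 -0.14274248] [-2.78931491e-01  3.67459620e-04  9.60310933e-01] [[341.67736326   0.         251.42350279]
 [  0.         341.67736326 184.57963891]
 [  0.           0.           1.        ]]
at [0.1741 0.5478 0.2308] [-3.1405e+00 -2.0000e-04  2.8338e+00] dp [-0.5459 -0.517  -0.0688] dr [-1.00e-03 -4.00e-04 -5.37e-01]
at [0.1741 0.5478 0.2308] [-3.1405e+00 -2.0000e-04  2.8338e+00] dp [-0.5459 -0.517  -0.0688] dr [-5.0000e-04 -1.2000e-03 -2.1078e+00]
at [0.1741 0.5478 0.2308] [-3.1405e+00 -2.0000e-04  2.8338e+00] dp [-0.5459 -0.517  -0.0688] dr [-6.0000e-04  1.3000e-03  2.6046e+00]
at [0.1741 0.5478 0.2308] [-3.1405e+00 -2.0000e-04  2.8338e+00] dp [-0.5459 -0.517  -0.0688] dr [-1.0000e-03  4.0000e-04  1.0338e+00]
at [0.1741 0.5478 0.2308] [-3.1405e+00 -2.0000e-04  2.8338e+00] dp [-0.5459 -0.517  -0.0688] dr [-1.00e-03 -4.00e-04 -5.37e-01]
```

```bash
T='{"dp":[-0.27,-0.29,-0.07],"dr":[0,0,0.8],"jaw":-1}'; python3 -m crank '[{"dp":[-0.05,-0.05,-0.07],"dr":[0,0,0.1],"jaw":-1},{"dp":[-0.27,-0.29,-0.07],"dr":[0,0,0.8],"jaw":-1},{"dp":[-0.27,-0.29,-0.07],"dr":[0,0,0.8],"jaw":-1},{"dp":[-0.27,-0.29,-0.07],"dr":[0,0,0.8],"jaw":-1},{"dp":[-0.27,-0.29,-0.07],"dr":[0,0,0.8],"jaw":-1},{"dp":[-0.27,-0.29,-0.07],"dr":[0,0,0.8],"jaw":-1},{"dp":[-0.27,-0.29,-0.07],"dr":[0,0,0.8],"jaw":-1},{"dp":[-0.27,-0.29,-0.07],"dr":[0,0,0.8],"jaw":-1},{"dp":[-0.27,-0.29,-0.07],"dr":[0,0,0.8],"jaw":-1},{"dp":[-0.27,-0.29,-0.07],"dr":[0,0,0.8],"jaw":-1},{"dp":[-0.27,-0.29,-0.07],"dr":[0,0,0.8],"jaw":-1},{"dp":[-0.27,-0.29,-0.07],"dr":[0,0,0.8],"jaw":-1}]'
python3 -c "
from h import *
plan([.518,-.167,.3],1.238)"
```

```text
clock: 1.1
tool_pos: [0.3444, 0.1883, 0.3014]
eef_rot: [3.141, 0.0, 2.029]
contact_force: [-0.5, 0.9, -0.4]
finger_gap: 0.0
grip_force: 0.0
at [0.3444 0.1883 0.3014] [3.1414e+00 1.0000e-04 2.0295e+00] dp [-0.3954 -0.0016  0.0014] dr [2.000e-04 0.000e+00 7.915e-01]
```

```bash
python3 -m crank '[{"dp":[-0.395,0,0],"dr":[0,0,0.79],"jaw":-1},{"dp":[-0.395,0,0],"dr":[0,0,0.79],"jaw":-1},{"dp":[-0.395,0,0],"dr":[0,0,0.79],"jaw":-1},{"dp":[-0.395,0,0],"dr":[0,0,0.79],"jaw":-1},{"dp":[-0.395,0,0],"dr":[0,0,0.79],"jaw":-1},{"dp":[-0.395,0,0],"dr":[0,0,0.79],"jaw":-1},{"dp":[-0.395,0,0],"dr":[0,0,0.79],"jaw":-1},{"dp":[-0.395,0,0],"dr":[0,0,0.79],"jaw":-1},{"dp":[-0.395,0,0],"dr":[0,0,0.79],"jaw":-1},{"dp":[-0.395,0,0],"dr":[0,0,0.79],"jaw":-1},{"dp":[-0.395,0,0],"dr":[0,0,0.79],"jaw":-1},{"dp":[-0.395,0,0],"dr":[0,0,0.79],"jaw":-1}]'
python3 -c "
from h import *
plan([.518,-.167,.3],1.238)
import pickle
p=vision.camera_params('wrist');cv2.imwrite('pics/w1.png',vision.snapshot('wrist')[:,:,::-1]);pickle.dump(p,open('w1.pkl','wb'))"
```

```text
clock: 2.1
tool_pos: [0.5206, -0.1631, 0.3002]
eef_rot: [-3.14, -0.0, 1.244]
contact_force: [0.5, 0.1, 0.1]
finger_gap: 0.0001
grip_force: 0.0
at [ 0.5206 -0.1631  0.3002] [-3.1396e+00 -4.0000e-04  1.2439e+00] dp [-0.0045 -0.0012  0.0002] dr [-0.002  -0.0004  0.0059]
```

View pics/w1.png

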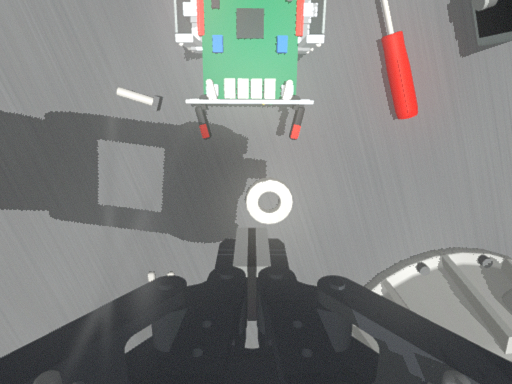

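The wrist view shows the panel's top edge from (187,102) to (313,102), the left pad at (205,131), the right pad at (296,131), and the rail fronts at row ~40. The bearing is at (269,202).

Run:
```python
from h import *
import pickle
p=pickle.load(open('w1.pkl','rb'));im=cv2.imread('pics/w1.png')
cam=-np.array(p["R"]).T@p["t"]
hsv=cv2.cvtColor(im,cv2.COLOR_BGR2HSV)
red=((hsv[:,:,0]<8)|(hsv[:,:,0]>172))&(hsv[:,:,1]>150)&(hsv[:,:,2]>80)
n,l,st,ce=cv2.connectedComponentsWithStats(red.astype(np.uint8))
for i in range(1,n):
    if st[i,4]>25: print(st[i],ce[i].round(1))
L=ray("w",(187,103.5),.09,p);Q=ray("w",(313,103.5),.09,p)
print("panel",L,Q,np.linalg.norm(L-Q)); c=(L+Q)/2; y=(L-Q)/np.linalg.norm(L-Q); x=np.array([y[1],-y[0],0]); print("x ang",np.arctan2(x[1],x[0]),"centre front",c)
o=c+x*.003; o[2]=.057
for q in [(205,131),(296,131)]:
    w=ray("w",q,.083,p)-o; print("pad",w@x,w@y)
for q in [(180,41),(320,41),(180,36),(320,36)]:
    w=ray("w",q,.094,p)-o; print("rail?",w@x,w@y)
a=cv2.resize(im[0:150,160:340],None,fx=4,fy=4,interpolation=cv2.INTER_CUBIC);cv2.imwrite("pics/w1c.png",a)
for q in [(269,202)]:print("bearing",[(ray("w",q,.016,p)-o)@v for v in(x,y)])
```

```text
[ 382   31   36   88 1877] [399.8  75.7]
[291 126   9  13  30] [295.  133.6]
[201 128   8  10  42] [204.5 133. ]
panel [ 0.47551531 -0.09067997  0.09      ] [ 0.59561538 -0.13138835  0.09      ] 0.1268116676729821
x ang 1.243995830228762 centre front [ 0.53556535 -0.11103416  0.09      ]
pad -0.031451884139789534 0.04728167680982668
pad -0.031440578995653695 -0.04819899390419136
rail? 0.05493417979389951 0.06627718246394415
rail? 0.05490088571460253 -0.06646011652469234
rail? 0.05931902210859445 0.06602225376556337
rail? 0.05928333422732019 -0.0662162619715647
bearing [np.float64(-0.13326402024992595), np.float64(-0.024533659920496737)]
```

View pics/w1c.png

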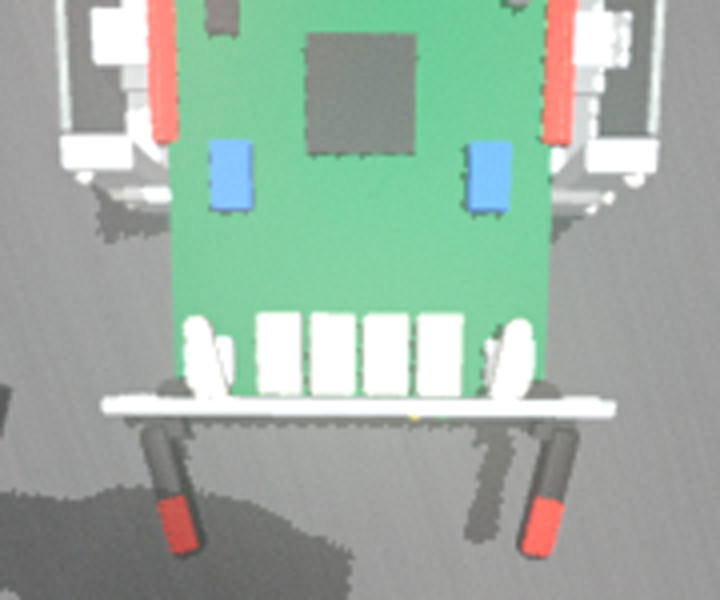

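```bash
python3 -m crank '[{"dp":[0.005,-0.003,0.1],"dr":[0,0,0],"jaw":-1},{"dp":[0.008,-0.003,0.2],"dr":[0,0,0],"jaw":-1},{"dp":[0.008,-0.003,0.2],"dr":[0,0,0],"jaw":-1},{"dp":[0.008,-0.003,0.2],"dr":[0,0,0],"jaw":-1},{"dp":[0.008,-0.003,0.2],"dr":[0,0,0],"jaw":-1},{"dp":[0.008,-0.003,0.215],"dr":[0,0,0],"jaw":-1},{"dp":[0.008,-0.003,0.232],"dr":[0,0,0],"jaw":-1},{"dp":[0.008,-0.003,0.232],"dr":[0,0,0],"jaw":-1},{"dp":[0.008,-0.003,0.232],"dr":[0,0,0],"jaw":-1},{"dp":[0.008,-0.003,0.232],"dr":[0,0,0],"jaw":-1}]'
cat > bf.py <<'E'
from h import *
x=np.array([np.cos(1.241),np.sin(1.241),0]);y=np.array([-x[1],x[0],0]);c=np.array([.5356,-.1110,.057])+x*.003
s=r.get_state();d=s["tool_pos"]-c;f=np.array(s["contact_force"])
print("TCP in start board frame mm",np.round([d@x*1e3,d@y*1e3,d[2]*1e3],1),"F",np.round([f@x,f@y,f[2]],1),"yaw",round(s["eef_rot"][2],3))
E
python3 bf.py
```

```text
clock: 2.98
tool_pos: [0.5203, -0.1544, 0.0708]
eef_rot: [3.14, 0.0, 1.245]
contact_force: [-0.2, -0.1, 0.3]
finger_gap: 0.0003
grip_force: 0.0
TCP in start board frame mm [-49.    0.4  13.8] F [-0.1  0.2  0.3] yaw 1.245
```

```bash
python3 -m crank '[{"dp":[0.012,0,0],"dr":[0,0,0],"jaw":-1},{"dp":[0.024,0,0],"dr":[0,0,0],"jaw":-1},{"dp":[0.031,0,0],"dr":[0,0,0],"jaw":-1},{"dp":[0.036,0,0],"dr":[0,0,0],"jaw":-1},{"dp":[0.041,0,0],"dr":[0,0,0],"jaw":-1},{"dp":[0.046,0,0],"dr":[0,0,0],"jaw":-1},{"dp":[0.051,0,0],"dr":[0,0,0],"jaw":-1},{"dp":[0.056,0,0],"dr":[0,0,0],"jaw":-1},{"dp":[0.061,0,0],"dr":[0,0,0],"jaw":-1},{"dp":[0.065,0,0],"dr":[0,0,0],"jaw":-1},{"dp":[0.068,0,0],"dr":[0,0,0],"jaw":-1},{"dp":[0.068,0,0],"dr":[0,0,0],"jaw":-1}]'
python3 bf.py;python3 -c "
from h import *
import pickle
p=vision.camera_params('wrist');cv2.imwrite('pics/w2.png',vision.snapshot('wrist')[:,:,::-1]);pickle.dump(p,open('w2.pkl','wb'))"
```

```text
clock: 3.98
tool_pos: [0.5419, -0.0903, 0.0694]
eef_rot: [3.141, -0.0, 1.244]
contact_force: [0.4, -0.7, -0.6]
finger_gap: -0.0001
grip_force: 0.0
TCP in start board frame mm [18.6  0.8 12.4] F [-0.5 -0.6 -0.6] yaw 1.244
```

View pics/w2.png

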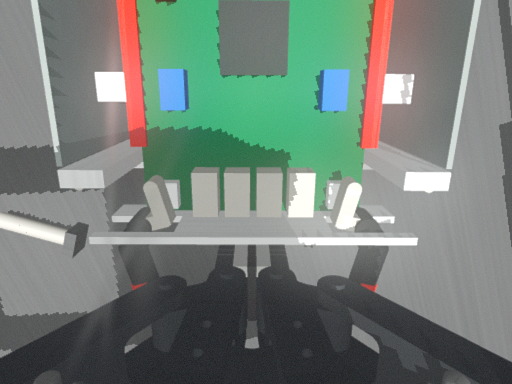

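The panel's top edge is at row ~237 with its ends at (90,240) and (415,240). The rail fronts are at row ~185 (bottom edge), and the levers are still open.

Run:
```python
from h import *
import pickle
exec(open('bf.py').read().split("s=r.get")[0].split("import *")[1])
p=pickle.load(open('w2.pkl','rb'))
for n,q,z in [("panel rear top",(90,235),.09),("panel front top",(90,243),.09),("panel R front",(415,245),.09),("rail top front",(80,175),.094),("rail R",(425,175),.094),("railbot",(80,187),.08)]:
    w=ray("w",q,z,p)-c;print(n,np.round([w@x*1e3,w@y*1e3],1))
```

```text
panel rear top [34.  64.4]
panel front top [30.6 64.8]
panel R front [ 30.1 -62.6]
rail top front [59.1 62.9]
rail R [ 59.5 -60.3]
railbot [50.5 70.8]
```

```bash
python3 -m crank '[{"dp":[0.004,0,0],"dr":[0,0,0],"jaw":-1},{"dp":[0.007,0,0],"dr":[0,0,0],"jaw":-1},{"dp":[0.009,0,0],"dr":[0,0,0],"jaw":-1},{"dp":[0.010,0,0],"dr":[0,0,0],"jaw":-1},{"dp":[0.010,0,0],"dr":[0,0,0],"jaw":-1}]'
python3 bf.py
python3 -m crank '[{"dp":[0.001,0,0],"dr":[0,0,0],"jaw":-1},{"dp":[0.002,0,0],"dr":[0,0,0],"jaw":-1},{"dp":[0.002,0,0],"dr":[0,0,0],"jaw":-1}]'|grep force
python3 bf.py
```

```text
clock: 4.45
tool_pos: [0.5449, -0.0809, 0.0692]
eef_rot: [-3.141, -0.0, 1.244]
contact_force: [-0.0, -0.3, -0.5]
finger_gap: -0.0003
grip_force: 0.0
TCP in start board frame mm [28.5  1.  12.2] F [-0.3 -0.  -0.5] yaw 1.244
contact_force: [-0.5, 0.3, -0.1]
grip_force: 0.2
TCP in start board frame mm [30.3  1.  12.2] F [ 0.1  0.5 -0.1] yaw 1.244
```

```bash
for i in 1; do python3 -m crank '[{"dp":[0.0007,0,0],"dr":[0,0,0],"jaw":-1},{"dp":[0.0015,0,0],"dr":[0,0,0],"jaw":-1}]'|grep contact;python3 bf.py; done
python3 -m crank '[{"dp":[0.0007,0,0],"dr":[0,0,0],"jaw":-1},{"dp":[0.0015,0,0],"dr":[0,0,0],"jaw":-1}]'|grep contact;python3 bf.py
python3 -c "
from h import *
import pickle
p=vision.camera_params('wrist');cv2.imwrite('pics/w3.png',vision.snapshot('wrist')[:,:,::-1]);pickle.dump(p,open('w3.pkl','wb'))"
```

```text
contact_force: [-0.4, -1.3, -1.4]
TCP in start board frame mm [31.6  0.9 12.2] F [-1.4 -0.  -1.4] yaw 1.244
contact_force: [-0.5, -2.6, -1.7]
TCP in start board frame mm [33.2  0.9 12.3] F [-2.6 -0.3 -1.7] yaw 1.244
```

View pics/w3.png

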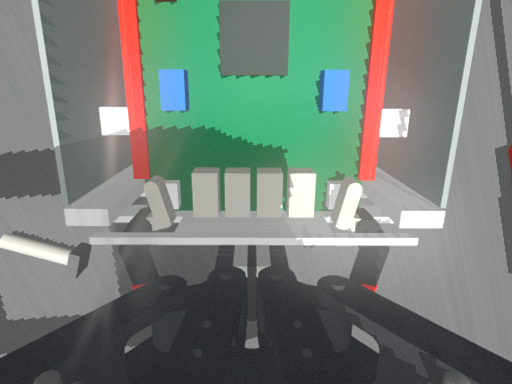

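The panel is still in contact at row ~240. The rail fronts' top edge is now at row ~212, so there are about 9 mm left to home and roughly 4 mm to the socket.

```bash
python3 -m crank '[{"dp":[0.0007,0,0],"dr":[0,0,0],"jaw":-1},{"dp":[0.0014,0,0],"dr":[0,0,0],"jaw":-1}]'|grep contact;python3 bf.py
python3 -m crank '[{"dp":[0.0005,0,0],"dr":[0,0,0],"jaw":-1},{"dp":[0.001,0,0],"dr":[0,0,0],"jaw":-1}]'|grep contact;python3 bf.py
python3 - <<'E'
from h import *
import pickle
exec(open('bf.py').read().split("s=r.get")[0].split("import *")[1])
p=pickle.load(open('w3.pkl','rb'))
for n,q,z in [("panel rear top",(90,235),.09),("rail top front",(80,211),.094),("rail R",(425,211),.094)]:
    w=ray("w",q,z,p)-c;print(n,np.round([w@x*1e3,w@y*1e3],1))
E
```

```text
contact_force: [-5.8, -11.2, -0.4]
TCP in start board frame mm [34.   0.9 12.3] F [-12.5   1.8  -0.4] yaw 1.244
contact_force: [-8.7, -18.8, 1.2]
TCP in start board frame mm [34.1  1.  12.3] F [-20.6   2.2   1.2] yaw 1.244
panel rear top [48.6 64.4]
rail top front [60.1 64.8]
rail R [ 60.4 -62. ]
```

The socket is met: the force reached 20 N with no further travel at the predicted place. Next I back out, go round the left lever and push its end towards the middle.

```bash
python3 -m crank '[{"dp":[-0.02,0,0.002],"dr":[0,0,0],"jaw":-1},{"dp":[-0.056,0,0.005],"dr":[0,0,0],"jaw":-1},{"dp":[-0.056,0,0.005],"dr":[0,0,0],"jaw":-1},{"dp":[-0.056,-0.04,0.005],"dr":[0,0,0],"jaw":-1},{"dp":[-0.056,-0.08,0.005],"dr":[0,0,0],"jaw":-1},{"dp":[-0.056,-0.08,0.005],"dr":[0,0,0],"jaw":-1},{"dp":[-0.031,-0.08,0.005],"dr":[0,0,0],"jaw":-1},{"dp":[-0.031,-0.08,0.005],"dr":[0,0,0],"jaw":-1},{"dp":[-0.031,-0.073,0.005],"dr":[0,0,0],"jaw":-1},{"dp":[-0.031,-0.066,0.005],"dr":[0,0,0],"jaw":-1},{"dp":[-0.031,-0.060,0.005],"dr":[0,0,0],"jaw":-1},{"dp":[-0.031,-0.055,0.005],"dr":[0,0,0],"jaw":-1}]'; python3 bf.py
python3 -m crank '[{"dp":[0,0.004,0],"dr":[0,0,0],"jaw":-1},{"dp":[0,0.008,0],"dr":[0,0,0],"jaw":-1},{"dp":[0,0.012,0],"dr":[0,0,0],"jaw":-1},{"dp":[0,0.012,0],"dr":[0,0,0],"jaw":-1}]'|grep contact; python3 bf.py
python3 -c "
from h import *
import pickle
p=vision.camera_params('wrist');cv2.imwrite('pics/w4.png',vision.snapshot('wrist')[:,:,::-1]);pickle.dump(p,open('w4.pkl','wb'))"
```

```text
clock: 6.42
tool_pos: [0.4859, -0.0866, 0.0642]
eef_rot: [-3.141, 0.0, 1.243]
contact_force: [-2.0, 1.0, 0.4]
finger_gap: 0.0002
grip_force: 0.9
TCP in start board frame mm [ 4.  54.9  7.2] F [0.3 2.2 0.4] yaw 1.243
contact_force: [-0.1, -0.3, 0.0]
TCP in start board frame mm [ 4.3 43.2  7.2] F [-0.3 -0.   0. ] yaw 1.244
```

View pics/w4.png

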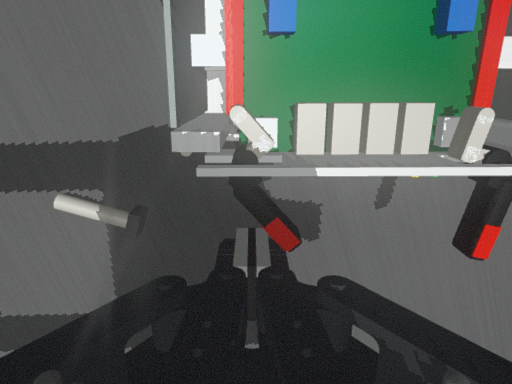

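The left lever is now half swung, with its pad at (283,236); the right one is still open with its pad at (485,242). I push the left one further.

```bash
python3 -m crank '[{"dp":[0,0.004,0],"dr":[0,0,0],"jaw":-1},{"dp":[0,0.008,0],"dr":[0,0,0],"jaw":-1},{"dp":[0,0.012,0],"dr":[0,0,0],"jaw":-1},{"dp":[0,0.016,0],"dr":[0,0,0],"jaw":-1},{"dp":[0,0.016,0],"dr":[0,0,0],"jaw":-1}]'|grep contact; python3 bf.py
python3 -m crank '[{"dp":[-0.01,-0.01,0],"dr":[0,0,0],"jaw":-1},{"dp":[-0.035,-0.01,0],"dr":[0,0,0],"jaw":-1},{"dp":[-0.035,0.02,0],"dr":[0,0,0],"jaw":-1},{"dp":[-0.035,0.06,0],"dr":[0,0,0],"jaw":-1},{"dp":[-0.035,0.105,0],"dr":[0,0,0],"jaw":-1},{"dp":[-0.035,0.105,0],"dr":[0,0,0],"jaw":-1},{"dp":[0,0.105,0],"dr":[0,0,0],"jaw":-1},{"dp":[0,0.105,0],"dr":[0,0,0],"jaw":-1},{"dp":[0,0.095,0],"dr":[0,0,0],"jaw":-1},{"dp":[0,0.088,0],"dr":[0,0,0],"jaw":-1},{"dp":[0,0.081,0],"dr":[0,0,0],"jaw":-1},{"dp":[0,0.074,0],"dr":[0,0,0],"jaw":-1}]'|grep contact; python3 bf.py
python3 -m crank '[{"dp":[0,-0.005,0],"dr":[0,0,0],"jaw":-1},{"dp":[0,-0.009,0],"dr":[0,0,0],"jaw":-1},{"dp":[0,-0.013,0],"dr":[0,0,0],"jaw":-1},{"dp":[0,-0.017,0],"dr":[0,0,0],"jaw":-1},{"dp":[0,-0.017,0],"dr":[0,0,0],"jaw":-1}]'|grep contact; python3 bf.py
python3 -c "
from h import *
import pickle
p=vision.camera_params('wrist');cv2.imwrite('pics/w5.png',vision.snapshot('wrist')[:,:,::-1]);pickle.dump(p,open('w5.pkl','wb'))"
```

```text
contact_force: [0.2, 0.1, -0.1]
TCP in start board frame mm [ 4.4 27.   7.3] F [ 0.2 -0.2 -0.1] yaw 1.244
contact_force: [2.2, -0.0, -0.1]
TCP in start board frame mm [  4.6 -45.8   7.5] F [ 0.7 -2.1 -0.1] yaw 1.244
contact_force: [-0.8, -0.5, 0.3]
TCP in start board frame mm [  4.6 -28.6   7.4] F [-0.7  0.6  0.3] yaw 1.244
```

View pics/w5.png

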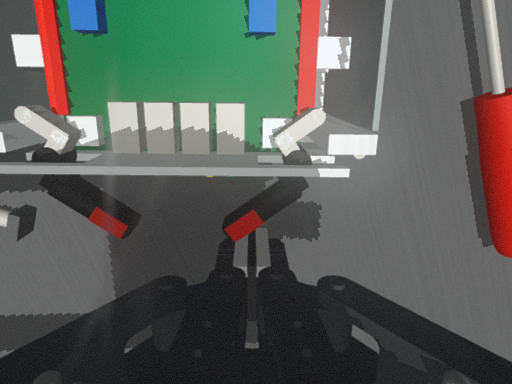

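Both levers are now at about 0.65, with pads at (109,222) and (243,225). Next I straddle the middle with the fingers partly open and press both in together.

```bash
python3 -m crank '[{"dp":[-0.027,0.005,0],"dr":[0,0,0],"jaw":-0.25},{"dp":[-0.027,-0.015,0.002],"dr":[0,0,0],"jaw":-0.25},{"dp":[-0.027,-0.0285,0.002],"dr":[0,0,0],"jaw":-0.25},{"dp":[-0.027,-0.0285,0.002],"dr":[0,0,0],"jaw":-0.25},{"dp":[-0.027,-0.0285,0.002],"dr":[0,0,0],"jaw":-0.25},{"dp":[-0.015,-0.0285,0.002],"dr":[0,0,0],"jaw":-0.25},{"dp":[-0.007,-0.0285,0.002],"dr":[0,0,0],"jaw":-0.25},{"dp":[-0.002,-0.0285,0.002],"dr":[0,0,0],"jaw":-0.25},{"dp":[0.003,-0.0285,0.002],"dr":[0,0,0],"jaw":-0.25},{"dp":[0.006,-0.0285,0.002],"dr":[0,0,0],"jaw":-0.25},{"dp":[0.006,-0.0285,0.002],"dr":[0,0,0],"jaw":-0.25}]'; python3 bf.py
python3 -c "
from h import *
import pickle
p=vision.camera_params('wrist');cv2.imwrite('pics/w6.png',vision.snapshot('wrist')[:,:,::-1]);pickle.dump(p,open('w6.pkl','wb'))"
```

```text
clock: 9.6
tool_pos: [0.5411, -0.0987, 0.0623]
eef_rot: [3.141, 0.002, 1.245]
contact_force: [-0.1, -8.7, -1.1]
finger_gap: 0.0321
grip_force: 3.9
TCP in start board frame mm [10.5 -1.2  5.3] F [-8.3 -2.7 -1.1] yaw 1.245
```

View pics/w6.png

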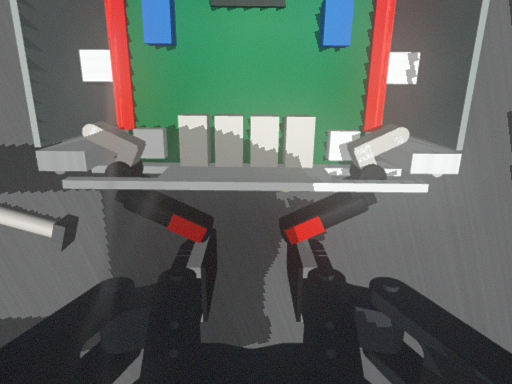

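Both fingers bear on the two pads at (188,228) and (305,230), and the levers are at about 0.45. I keep pressing.

```bash
python3 -m crank '[{"dp":[0.002,0,0],"dr":[0,0,0],"jaw":-0.3},{"dp":[0.004,0,0],"dr":[0,0,0],"jaw":-0.35},{"dp":[0.006,0,0],"dr":[0,0,0],"jaw":-0.4},{"dp":[0.008,0,0],"dr":[0,0,0],"jaw":-0.45},{"dp":[0.010,0,0],"dr":[0,0,0],"jaw":-0.5},{"dp":[0.012,0,0],"dr":[0,0,0],"jaw":-0.5}]'|grep contact; python3 bf.py
python3 -m crank '[{"dp":[0.001,0,0],"dr":[0,0,0],"jaw":-0.5},{"dp":[0.002,0,0],"dr":[0,0,0],"jaw":-0.5},{"dp":[0.003,0,0],"dr":[0,0,0],"jaw":-0.5},{"dp":[0.004,0,0],"dr":[0,0,0],"jaw":-0.5}]'|grep contact; python3 bf.py
python3 -m crank '[{"dp":[0.001,0,0],"dr":[0,0,0],"jaw":-0.5},{"dp":[0.002,0,0],"dr":[0,0,0],"jaw":-0.5}]'|grep contact; python3 bf.py
```

```text
contact_force: [-2.6, -12.0, 1.6]
TCP in start board frame mm [21.9 -1.5  5.6] F [-12.2  -1.4   1.6] yaw 1.244
contact_force: [-3.4, -11.3, 1.0]
TCP in start board frame mm [26.  -1.   5.3] F [-11.8  -0.5   1. ] yaw 1.244
contact_force: [-3.0, -11.4, 0.5]
TCP in start board frame mm [28.  -0.9  5.2] F [-11.8  -0.9   0.5] yaw 1.244
```

```bash
python3 -m crank '[{"dp":[0.001,0,0],"dr":[0,0,0],"jaw":-0.5},{"dp":[0.002,0,0],"dr":[0,0,0],"jaw":-0.5}]'|grep contact; python3 bf.py
python3 -m crank '[{"dp":[0.0007,0,0],"dr":[0,0,0],"jaw":-0.5},{"dp":[0.0015,0,0],"dr":[0,0,0],"jaw":-0.5}]'|grep contact; python3 bf.py
python3 -c "
from h import *
import pickle
p=vision.camera_params('wrist');cv2.imwrite('pics/w7.png',vision.snapshot('wrist')[:,:,::-1]);pickle.dump(p,open('w7.pkl','wb'))"
```

```text
contact_force: [-3.9, -11.4, -0.4]
TCP in start board frame mm [29.9 -0.8  5.2] F [-12.    0.   -0.4] yaw 1.244
contact_force: [-8.4, -23.5, 0.7]
TCP in start board frame mm [30.6 -0.9  5.2] F [-25.    0.3   0.7] yaw 1.244
```

View pics/w7.png

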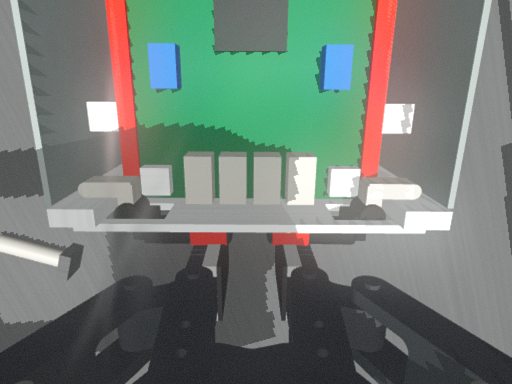

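The panel is against the rails, both levers lie flat with pads at (208,238) and (291,238), and the force jumped to 25 N at the stop. I've now viewed 11 pictures, one over the limit of 10, so the remaining checks will be numeric. One small firm press, then I withdraw.

```bash
python3 -m crank '[{"dp":[0.0008,0,0],"dr":[0,0,0],"jaw":-0.5},{"dp":[0.0008,0,0],"dr":[0,0,0],"jaw":-0.5}]'|grep contact; python3 bf.py
python3 -m crank '[{"dp":[-0.01,0,0],"dr":[0,0,0],"jaw":-0.5},{"dp":[-0.045,0,0],"dr":[0,0,0],"jaw":-0.5},{"dp":[-0.045,0,-0.03],"dr":[0,0,0],"jaw":-0.5},{"dp":[-0.045,0,-0.07],"dr":[0,0,0],"jaw":-0.5},{"dp":[-0.045,0,-0.11],"dr":[0,0,0],"jaw":-0.5},{"dp":[-0.045,0,-0.15],"dr":[0,0,0],"jaw":-0.5},{"dp":[-0.045,0,-0.15],"dr":[0,0,0],"jaw":-0.5},{"dp":[-0.045,0,-0.15],"dr":[0,0,0],"jaw":-0.5}]'
python3 - <<'E'
from h import *
exec(open('bf.py').read().split("s=r.get")[0].split("import *")[1])
p=vision.camera_params('wrist');im=vision.snapshot('wrist')
hsv=cv2.cvtColor(im,cv2.COLOR_RGB2HSV)
red=((hsv[:,:,0]<8)|(hsv[:,:,0]>172))&(hsv[:,:,1]>150)&(hsv[:,:,2]>60)
n,l,st,ce=cv2.connectedComponentsWithStats(red.astype(np.uint8))
for i in range(1,n):
    if st[i,4]>25:
        m=(l==i).astype(np.uint8);w=ray("w",ce[i],.083,p)-c
        print(st[i],ce[i].round(1),np.round([w@x*1e3,w@y*1e3],1),"rect",cv2.minAreaRect(cv2.findNonZero(m)))
E
```

```text
contact_force: [-8.5, -23.8, 0.8]
TCP in start board frame mm [30.9 -0.8  5.1] F [-25.3   0.4   0.8] yaw 1.244
clock: 11.87
tool_pos: [0.5344, -0.1198, 0.2147]
eef_rot: [3.137, 0.0, 1.244]
contact_force: [-0.2, 1.0, -0.7]
finger_gap: 0.0211
grip_force: 0.0
[ 408   70   42  102 2722] [428.9 121.4] [  32.7 -142.7] rect ((428.859619140625, 121.10781860351562), (100.679931640625, 28.819984436035156), 79.04593658447266)
```

Run:
```python
from h import *
exec(open('bf.py').read().split("s=r.get")[0].split("import *")[1])
p=vision.camera_params('wrist');im=vision.snapshot('wrist');cv2.imwrite('pics/w8.png',im[:,:,::-1])
a=im.astype(int);red=(a[:,:,0]>1.8*a[:,:,1]+10)&(a[:,:,0]>1.8*a[:,:,2]+10)
n,l,st,ce=cv2.connectedComponentsWithStats(red.astype(np.uint8))
for i in range(1,n):
    if st[i,4]>12:
        m=(l==i).astype(np.uint8);w=ray("w",ce[i],.083,p)-c
        print(st[i],ce[i].round(1),np.round([w@x*1e3,w@y*1e3],1),"ang",cv2.minAreaRect(cv2.findNonZero(m)))
g=(a[:,:,1]>1.4*a[:,:,0])&(a[:,:,1]>1.2*a[:,:,2])&(a[:,:,1]>40);v,u=np.nonzero(g);print("green rows",v.max() if len(v) else None, len(v))
print("panel projects", [(lambda q:(np.array(p["K"])@(np.array(p["R"])@q+p["t"])))(c+x*(.0535-.003)+y*s+[0,0,.033]) for s in(.06,-.06)])
```

```text
[182   0  10  44 296] [186.5  19.8] [105.4  47.2] ang ((186.60398864746094, 21.495668411254883), (43.337398529052734, 7.826541900634766), 87.61405944824219)
[311   0  10  29 214] [315.1  12.7] [110.5 -46.2] ang ((315.2509765625, 13.984434127807617), (8.23393440246582, 28.506877899169922), 3.5763344764709473)
[ 410   69   43  104 2830] [431.5 121.3] [  33.  -142.3] ang ((431.4360046386719, 121.14799499511719), (102.2330322265625, 29.247772216796875), 79.69515228271484)
green rows 71 5894
panel projects [array([44.12820624, 25.1889977 ,  0.25736966]), array([85.20484055, 25.36087057,  0.25767053])]
```

Run:
```python
from h import *
exec(open('bf.py').read().split("s=r.get")[0].split("import *")[1])
p=vision.camera_params('wrist');im=vision.snapshot('wrist')
def pr(q):
    v=np.array(p["K"])@(np.array(p["R"])@q+p["t"]);return v[:2]/v[2]
for yy in(.03,.018,.014,.01,0,-.01,-.014,-.018,-.03):
  o=[]
  for xx in(-.003,-.006,-.008,-.010,-.014,-.02,-.03,-.038):
    u,v=pr(c+x*(.0535+xx)+y*yy+[0,0,.026]);o.append(im[int(round(v)),int(round(u))].tolist())
  print(yy,o)
```

```text
0.03 [[169, 170, 168], [164, 161, 158], [158, 156, 153], [152, 148, 147], [177, 177, 174], [172, 170, 171], [131, 128, 126], [117, 116, 116]]
0.018 [[186, 184, 176], [255, 163, 154], [255, 162, 152], [255, 161, 152], [158, 155, 153], [175, 175, 174], [133, 132, 130], [120, 117, 117]]
0.014 [[174, 174, 173], [255, 166, 157], [255, 162, 153], [255, 160, 152], [179, 178, 176], [175, 175, 174], [161, 160, 160], [119, 120, 118]]
0.01 [[204, 205, 199], [255, 166, 159], [255, 164, 157], [255, 155, 147], [180, 179, 177], [176, 175, 172], [165, 162, 162], [119, 116, 117]]
0 [[202, 204, 204], [165, 163, 159], [164, 162, 158], [162, 160, 155], [182, 180, 180], [175, 173, 171], [166, 165, 163], [164, 162, 161]]
-0.01 [[201, 204, 201], [255, 169, 161], [255, 167, 160], [255, 164, 156], [181, 178, 177], [181, 177, 175], [168, 169, 167], [163, 163, 162]]
-0.014 [[255, 255, 198], [255, 167, 160], [255, 169, 159], [255, 165, 156], [182, 181, 179], [180, 177, 175], [169, 167, 166], [165, 166, 163]]
-0.018 [[207, 209, 204], [255, 168, 159], [255, 169, 160], [255, 167, 157], [181, 179, 178], [178, 177, 176], [168, 166, 163], [164, 164, 162]]
-0.03 [[217, 221, 222], [173, 170, 167], [165, 163, 161], [158, 156, 153], [179, 179, 177], [176, 177, 175], [170, 169, 167], [164, 162, 162]]
```

Run:
```python
from h import *
exec(open('bf.py').read().split("s=r.get")[0].split("import *")[1])
p=vision.camera_params('wrist');im=vision.snapshot('wrist').astype(int)
m=(im[:,:,0]-im[:,:,1]>55).astype(np.uint8);m[:80]=0;m[:,380:]=0
n,l,st,ce=cv2.connectedComponentsWithStats(m)
for i in range(1,n):
    if st[i,4]>40:
        k=l==i;v,u=np.nonzero(k);cols=np.unique(u);b=np.polyfit(cols,[v[u==q].mean() for q in cols],1)[0]
        w=ray("w",ce[i],.083,p)-c;print(st[i],"board mm",np.round([w@x*1e3-53.5,w@y*1e3],1),"slope",round(b,3))
print(r.get_state()["clock"])
```

```text
[222  99  18  11 187] board mm [-7.9 17. ] slope 0.046
[263 100  19  10 187] board mm [ -7.9 -15.1] slope -0.01
12.0667
```

```bash
python3 -m crank '[{"dp":[0,-0.014,0.04],"dr":[0,0,0],"jaw":-1},{"dp":[0,-0.014,0.08],"dr":[0,0,0],"jaw":-1},{"dp":[0,-0.014,0.12],"dr":[0,0,0],"jaw":-1},{"dp":[0,-0.014,0.147],"dr":[0,0,0],"jaw":-1},{"dp":[0,-0.014,0.147],"dr":[0,0,0],"jaw":-1},{"dp":[0.02,-0.014,0.147],"dr":[0,0,0],"jaw":-1},{"dp":[0.035,-0.014,0.147],"dr":[0,0,0],"jaw":-1},{"dp":[0.041,-0.014,0.147],"dr":[0,0,0],"jaw":-1},{"dp":[0.043,-0.014,0.147],"dr":[0,0,0],"jaw":-1},{"dp":[0.044,-0.014,0.147],"dr":[0,0,0],"jaw":-1}]'; python3 bf.py
python3 -m crank '[{"dp":[0.0007,0,0],"dr":[0,0,0],"jaw":-1},{"dp":[0.0014,0,0],"dr":[0,0,0],"jaw":-1}]'|grep contact; python3 bf.py
```

```text
clock: 12.9
tool_pos: [0.5343, -0.0747, 0.0664]
eef_rot: [3.141, 0.002, 1.245]
contact_force: [-6.7, -12.7, 3.3]
finger_gap: 0.0
grip_force: 7.2
TCP in start board frame mm [31.  13.   9.4] F [-14.2   2.2   3.3] yaw 1.245
contact_force: [-8.8, -20.2, 3.5]
TCP in start board frame mm [31.2 12.9  9.4] F [-22.    1.8   3.5] yaw 1.244
```

```bash
python3 -m crank '[{"dp":[-0.012,0,0],"dr":[0,0,0],"jaw":-1},{"dp":[-0.012,0.024,0],"dr":[0,0,0],"jaw":-1},{"dp":[-0.012,0.024,0],"dr":[0,0,0],"jaw":-1},{"dp":[-0.004,0.024,0],"dr":[0,0,0],"jaw":-1},{"dp":[-0.001,0.024,0],"dr":[0,0,0],"jaw":-1},{"dp":[0,0.024,0],"dr":[0,0,0],"jaw":-1},{"dp":[0.0005,0.024,0],"dr":[0,0,0],"jaw":-1}]'|grep contact; python3 bf.py
python3 -m crank '[{"dp":[-0.012,0,0],"dr":[0,0,0],"jaw":-1},{"dp":[-0.045,0,0],"dr":[0,0,0],"jaw":-1},{"dp":[-0.045,0,-0.03],"dr":[0,0,0],"jaw":-1},{"dp":[-0.045,0,-0.07],"dr":[0,0,0],"jaw":-1},{"dp":[-0.045,0,-0.11],"dr":[0,0,0],"jaw":-1},{"dp":[-0.045,0,-0.15],"dr":[0,0,0],"jaw":-1},{"dp":[-0.045,0,-0.15],"dr":[0,0,0],"jaw":-1},{"dp":[-0.045,0,-0.15],"dr":[0,0,0],"jaw":-1}]'|grep contact
python3 - <<'E'
from h import *
exec(open('bf.py').read().split("s=r.get")[0].split("import *")[1])
p=vision.camera_params('wrist');im=vision.snapshot('wrist').astype(int)
m=(im[:,:,0]-im[:,:,1]>55).astype(np.uint8);m[:80]=0;m[:,380:]=0
n,l,st,ce=cv2.connectedComponentsWithStats(m)
for i in range(1,n):
    if st[i,4]>40:
        w=ray("w",ce[i],.083,p)-c;print(st[i],"board mm",np.round([w@x*1e3-53.5,w@y*1e3],1))
E
```

```text
contact_force: [-7.6, -29.4, 0.3]
TCP in start board frame mm [ 31.5 -10.6   8.7] F [-30.3  -2.4   0.3] yaw 1.244
contact_force: [0.6, -0.3, -1.0]
[207 100  19  10 179] board mm [-7.4 17.1]
[248 101  18  10 178] board mm [ -8.1 -14.8]
```

Both pads sit at the shut, home position, each end is against a hard stop, and the hand is clear.

```bash
python3 -c "
from rig import r
print(r.sign_off())"
```

```text
the job is handed in; nothing more can be done
None
```

The board was pushed to its socket with the levers open, then both levers were swung flat to draw it home, the hand was clear and the job was handed in at about 15 s; I viewed 11 pictures, one over the limit of 10, and sign-off returned no verdict.

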